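Snap the battery door of a ballot terminal shut

TASK

Two ballot terminals lie face down in steel cradles; one has its battery door laid in place with its three snap tabs still standing up, the other has an empty, open battery bay. Press down each of the three tabs around the rim of the door, one after another, until all three are fully home against their stops. Do not press on or lean against the terminal with the open bay.

Things in the scene. Friction and masses are not known exactly. Their poses are not given: they have to be found in the camera images.
- terminal: Off-white terminal face down, fixed in a dark steel cradle 220 (x) x 160 (y) mm; any yaw. Case 200 x 140 mm, its back 56 mm above the table. On it, centred, a grey battery door 116 (x) x 88 (y) mm, top at 59 mm, with three snap tabs of the same grey standing on its rim: mid of both long sides and of the short +x side (none at -x). Origin: centre of the cradle's underside, on the table; z up.
- tab_left (a joint): Tab on the +y long side: m pressed in. 26 (x) x 18 (y) mm, top centred at x 0, y +44 mm in the terminal's frame, 69 mm above the table at 0; it starts 0 to 2 mm in. Goes straight down to a firm stop at 8 mm (0.008), top then at 61 mm, 2 mm proud of the door. A stiff catch: some 5 N moves it, no spring, it stays where it is left; engaged near the stop.
- tab_right (a joint): Like tab_left, on the -y long side: top centred at x 0, y -44 mm in the terminal's frame, 26 (x) x 18 (y) mm; same heights, travel and catch; m pressed in.
- tab_end (a joint): Like tab_left, on the short +x side: top centred at x +58 mm, y 0 in the terminal's frame, 18 (x) x 26 (y) mm; same heights, travel and catch; m pressed in.
- open_terminal: The other terminal, to be left alone: same case (back 56 mm above the table) and cradle, fixed, but no door or tabs: an open battery bay 116 x 88 mm, 35 mm deep, in its back. Origin: centre of the cradle's underside, on the table; x along the case; any yaw. The two stand side by side, either one on the left.

How it is judged:
At the end, for the whole second after the job is handed in: All three tabs of the battery door are pressed in by more than 6 mm of their 8 mm and stay there (value of joint each of tab_left, tab_right, tab_end above 0.006 m); the robot touches nothing.
It fails at once if the terminal with the open bay is pressed or leaned on (more than 5 N) (contact force between any of the fingers, the arm and open_terminal above 5 N).
It also fails if it takes over 32 s, if anything falls off the work surface, if the arm or the gripper's body presses on something with over 40 N, if the wrist force passes 120 N, or if a joint passes its speed limit or range.

ROBOT

A 6-joint arm with a two-finger parallel gripper is mounted at the origin on the work surface. World frame = base frame: x ahead of the robot, y to its left, z up, the work surface at z = 0. Lengths are in m, angles in rad, forces in N, time in s.
With the tool pointing down it reaches from about 0.3 to 0.775 m from the base axis. Payload 14.6 kg.
Tool frame: the origin (TCP) lies where the fingers leave the gripper's body, on its centre line; the fingertips stand 73 mm ahead of it and the grasp point (between the pads) lies 54 mm ahead of it (r.pinch_z is the distance from the TCP to the grasp point, in m); z points along the fingers, y is the line along which they close (so a half turn about z gives the same grasp; the last joint's range is limited). The gripper opens to 85 mm and grips with 20 to 120 N. Pads are 22 mm wide; open, the fingers measure 114 mm over their backs; the gripper's body (76 mm by 85 mm) begins 54 mm behind the grasp point. The pads swing forward as they close: fully open they stand 13 mm farther back than shut.
Start: joints at [1.274, 0.3, 1.521, -0, 1.321, -0.067], TCP at [0.125, 0.536, 0.304] pointing down, gripper open.
Joint ranges: [-3.03, 3.03], [-0.79, 2.21], [0.23, 2.52], [-1.04, 4.18], [0, 3.07], [-2.55, 2.55]. Speed limits (rad/s): [2.22, 2.22, 2.57, 3.14, 3.14, 3.14].

INTERFACE

Orientations are given as a unit quaternion [w, x, y, z].
In Python, from station import readout, imaging, r gives the robot as it stands.
- The arm moves only by the shell command python3 -m crank 'ROWS' [FORCE]. ROWS is JSON, a list of rows, each a list of 5 numbers: the opening, from 0 (shut) to 1 (fully open), then the shift along the world's x, y, z in units of 25 cm (1.0 is 25 cm), then the turn about the world's z in units of pi rad (1.0 is pi rad). A call has exactly 10 rows; each row shifts and turns the commanded pose from where the row before left it; what a row does not reach is not made up. A row lasts 1/8 s, in which the tool goes at most 62.5 mm and 10.7 degrees, less where a joint would pass 70% of its speed; a pose out of reach is approached as far as the arm can. A call with a number of a shift or a turn outside -1 to 1 is refused whole. A call with a gripper value outside its range is refused whole. The fingers move at their own pace and stop on an object; FORCE is the grip in N (left out, the last holds). Time passes only in rows, so rows that do not move let the fingers close, or fill a call up. It gives the time, the measured TCP pose, the force, the opening and the grip force at its end, in the units of the state.
- readout.observe(): the state, without advancing time (a new reading comes with each control period).
- imaging.capture(name): name is "side" or "top"; returns the picture (420x560x3 uint8, red, green, blue); there is no depth.
- imaging.get_calibration(name): a dict with "intrinsics" (3x3 intrinsics, pixels), "k1" (the pictures are not rectified: a ray, as slopes to the right and down, at radius r is drawn at 1 + k1 r^2 times it, then the intrinsics apply), "pose" (4x4, takes a point from camera to world coordinates). Camera axes: x right, y down, z forward; pixel columns grow to the right and rows downward; lengths in m; the calibration is good to about 2 mm. A picture is of the moment at which its call begins. get_calibration takes no time and is no camera call.
- r.job_done(): hands the job in; it is judged then, once.
The state is a dict: "time": time; "joint_pos": joint angles; "joint_velocities": joint speeds; "tau": joint torques, N m; "tcp_pos": TCP position; "tool_rot": TCP orientation; "contact_force": force on the tool from outside, world axes, zero at the start; "wrist_torque": the same for the moment, N m; "grip_width": opening from 0.0 (shut) to 1.0 (fully open); "gripper_force": force on a finger pad.
Only numpy, scipy, OpenCV 4.12 (cv2) and the standard library are available. Lean on these libraries where they do the work, as an engineer would, in place of code of your own. Each camera call takes 0.05 s, during which the arm holds its last target. There are 200 camera calls.

## Working session

There is one attempt and no reset: what is moved stays moved. The work goes in short steps, Python scripts to look and compute and a shell command to move; the robot and the scene stay as the last step left them, time stands still between calls to the robot, and variables do not carry over. Pictures are saved under pics/ and viewed, at most 10 in all, crops included, and the job is handed in when it is done.

```bash
mkdir -p pics; python3 - <<'E'
from station import readout, imaging, r
import cv2,numpy as np
for n in("top","side"):
    cv2.imwrite(f"pics/{n}0.png",imaging.capture(n)[:,:,::-1]); c=imaging.get_calibration(n); print(n,c["intrinsics"],c["k1"],np.round(c["pose"],3))
s=readout.observe(); print(s["time"],s["tcp_pos"],s["tool_rot"],s["grip_width"],r.pinch_z)
E
```

```text
top [[454.8282927    0.         279.58970349]
 [  0.         454.8282927  209.06446528]
 [  0.           0.           1.        ]] -0.040053828295104246 [[ 0.015 -0.991  0.136  0.451]
 [-1.    -0.011  0.029 -0.021]
 [-0.027 -0.136 -0.99   0.752]
 [ 0.     0.     0.     1.   ]]
side [[520.04318419   0.         274.49650047]
 [  0.         520.04318419 219.82471955]
 [  0.           0.           1.        ]] -0.19451884238600847 [[-0.944 -0.237  0.23   0.353]
 [-0.33   0.669 -0.666  0.649]
 [ 0.004 -0.704 -0.71   0.755]
 [ 0.     0.     0.     1.   ]]
0.1 [0.12524677 0.53540114 0.30337521] [-9.40291980e-05  1.14646073e-01  9.93406258e-01 -5.24599303e-04] 1.0023491492465268 0.0539
```

View pics/top0.png

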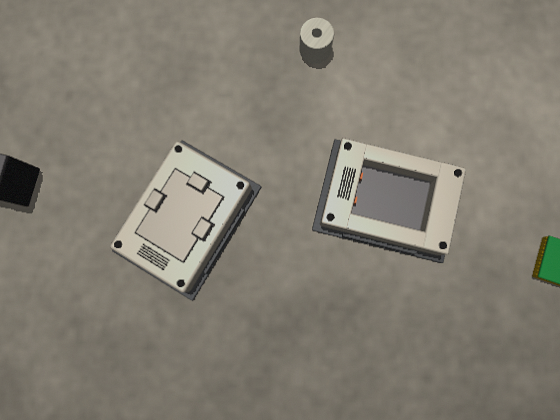

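View pics/side0.png

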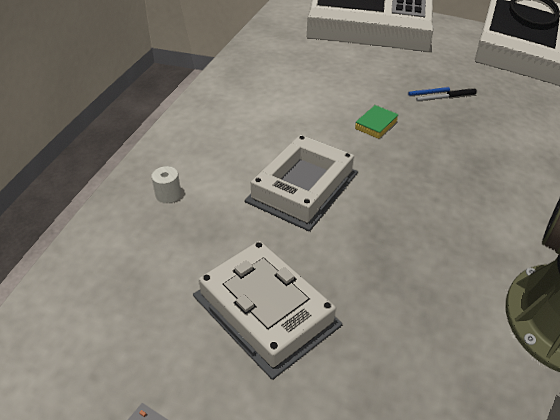

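The top view shows the doored terminal on the left, with screws at (178,149), (240,185), (118,244) and (180,283). The tabs are at about (198,182) for end, (155,199) for left and (202,229) for right. The open terminal is on the right. In the side view the doored terminal is nearest, with screws at (259,245), (207,278), (327,305) and (274,346).

```bash
cat > h.py <<'E'
from station import imaging
import numpy as np, cv2
def cam(n):
    c=imaging.get_calibration(n); T=np.linalg.inv(c["pose"]); return np.array(c["intrinsics"]),np.array([c["k1"],0,0,0]),T,np.array(c["pose"])
def ray(n,px,z):
    K,d,T,P=cam(n); u=cv2.undistortPoints(np.array(px,float).reshape(-1,1,2),K,d).reshape(-1,2)
    v=np.c_[u,np.ones(len(u))]@P[:3,:3].T; o=P[:3,3]; return o+v*((z-o[2])/v[:,2])[:,None]
def proj(n,X):
    K,d,T,P=cam(n); return cv2.projectPoints(np.array(X,float),cv2.Rodrigues(T[:3,:3])[0],T[:3,3],K,d)[0].reshape(-1,2)
E
python3 - <<'E'
from h import *
px={"top":[(178,149),(240,185),(118,244),(180,283)],"side":[(207,278),(259,245),(274,346),(327,305)]}
px["side"]=[(207,278),(259,245),(274,346),(327,305)]
for n in px:
    W=ray(n,px[n],.057); c=W.mean(0); print(n,np.round(W,4).tolist(),"c",c)
    for a,b in((2,0),(3,1)): d=W[a]-W[b]; print(np.hypot(*d[:2]),np.degrees(np.arctan2(-d[1],-d[0])))
    d=W[1]-W[0];print("short",np.hypot(*d[:2]),np.degrees(np.arctan2(d[1],d[0])))
T=ray("top",[(198,180),(155,197),(202,227)],.068);print(T)
T=ray("side",[(244,267),(245,303),(286,274)],.068);print(T)
E
```

```text
top [[0.6406, 0.1612, 0.057], [0.5835, 0.061, 0.057], [0.4889, 0.2483, 0.057], [0.4311, 0.1487, 0.057]] c [0.53599899 0.15480917 0.057     ]
0.174897183129805 -29.85652663271821
0.17579045171858404 -29.90087193235757
short 0.1153497335610508 -119.67753216131071
side [[0.641, 0.1656, 0.057], [0.5837, 0.0646, 0.057], [0.4889, 0.2532, 0.057], [0.4326, 0.1516, 0.057]] c [0.5365625  0.15874475 0.057     ]
0.17542451508866128 -29.929260228900095
0.17432825959935463 -29.914027154297713
short 0.11609437648785857 -119.53909553966162
[[0.58859984 0.12488649 0.068     ]
 [0.56139854 0.19057723 0.068     ]
 [0.51600661 0.11587914 0.068     ]]
[[0.58655775 0.12987636 0.068     ]
 [0.55735877 0.19948846 0.068     ]
 [0.51403463 0.12042283 0.068     ]]
```

```bash
python3 -m crank '[[0,0.17,-0.135,0,0],[0,0.17,-0.135,0,0],[0,0.17,-0.135,0,0],[0,0.17,-0.135,0,0],[0,0.17,-0.135,0,0],[0,0.17,-0.135,0,0],[0,0.17,-0.135,0,0],[0,0.17,-0.135,0,0],[0,0.17,-0.135,0,0],[0,0.17,-0.135,0,0]]' 20
```

```text
time: 1.35
tcp_pos: [0.5514, 0.1967, 0.3036]
tool_rot: [-0.0, 0.115, 0.993, -0.0]
contact_force: [0.9, -0.0, 0.1]
grip_width: -0.003
gripper_force: 0.0
```

```bash
python3 -m crank '[[0,0.03,-0.01,-0.1,0],[0,0,0,-0.1,0],[0,0,0,-0.1,0],[0,0,0,-0.1,0],[0,0,0,-0.1,0],[0,0,0,-0.075,0],[0,0,0,0,0],[0,0,0,0,0],[0,0,0,0,0],[0,0,0,0,0]]'; python3 - <<'E'
from h import *
a=imaging.capture("top")[130:320,80:300,::-1];b=imaging.capture("side")[170:390,170:370,::-1]
a=cv2.resize(a,(440,380));b=cv2.resize(b,(360,396));o=np.zeros((400,800,3),np.uint8);o[:380,:440]=a;o[:396,440:]=b;cv2.imwrite("pics/c1.png",o)
E
```

```text
time: 2.6
tcp_pos: [0.5579, 0.1956, 0.1608]
tool_rot: [0.0, 0.115, 0.993, 0.0]
contact_force: [-0.0, 0.1, -0.2]
grip_width: 0.0
gripper_force: 0.0
```

View pics/c1.png

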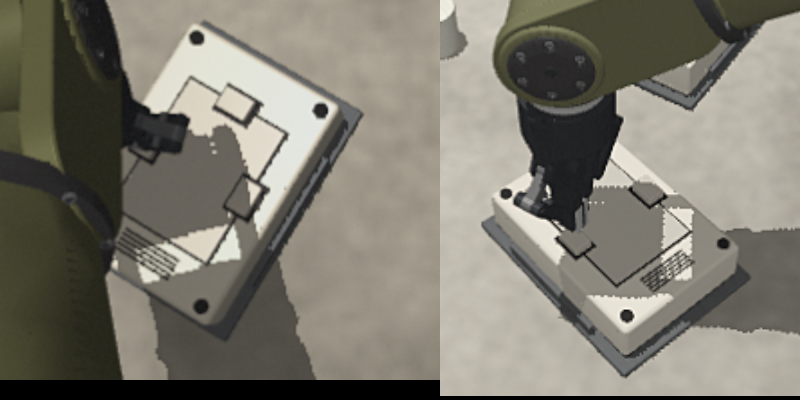

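The shut fingertips hang just over the left tab, at about (575,228) in the crop. Now I press gradually.

```bash
python3 -m crank '[[0,0,0,-0.02,0],[0,0,0,-0.02,0],[0,0,0,-0.02,0],[0,0,0,-0.01,0],[0,0,0,-0.01,0],[0,0,0,-0.01,0],[0,0,0,0,0],[0,0,0,0,0],[0,0,0,0,0],[0,0,0,0,0]]'
```

```text
time: 3.95
tcp_pos: [0.5578, 0.1956, 0.1376]
tool_rot: [0.0, 0.115, 0.993, 0.0]
contact_force: [0.8, 0.1, -0.2]
grip_width: 0.0
gripper_force: 0.2
```

```bash
python3 -m crank '[[0,0,0,0,0],[0,0,0,0,0],[0,0,0,0,0],[0,0,0,0,0],[0,0,0,0,0],[0,0,0,0,0],[0,0,0,0,0],[0,0,0,-0.004,0],[0,0,0,-0.004,0],[0,0,0,-0.004,0]]'
```

```text
time: 5.2
tcp_pos: [0.5578, 0.1955, 0.1347]
tool_rot: [0.0, 0.115, 0.993, 0.0]
contact_force: [-1.6, -0.4, 4.4]
grip_width: -0.001
gripper_force: 2.4
```

```bash
python3 -m crank '[[0,0,0,-0.004,0],[0,0,0,-0.004,0],[0,0,0,-0.004,0],[0,0,0,-0.004,0],[0,0,0,0,0],[0,0,0,0,0],[0,0,0,0,0],[0,0,0,0,0],[0,0,0,0,0],[0,0,0,0,0]]'
```

```text
time: 6.45
tcp_pos: [0.5579, 0.1956, 0.1331]
tool_rot: [0.0, 0.115, 0.993, 0.0]
contact_force: [-15.5, -4.9, 31.8]
grip_width: 0.003
gripper_force: 15.9
```

```bash
python3 -m crank '[[0,0,0,0.05,0],[0,0,0,0.05,0],[0,0.04,-0.09,0,0],[0,0.04,-0.09,0,0],[0,0.035,-0.09,0,0],[0,0,0,0,0],[0,0,0,-0.05,0],[0,0,0,-0.01,0],[0,0,0,-0.01,0],[0,0,0,-0.01,0]]' && python3 -m crank '[[0,0,0,-0.004,0],[0,0,0,-0.004,0],[0,0,0,-0.004,0],[0,0,0,-0.004,0],[0,0,0,-0.004,0],[0,0,0,0,0],[0,0,0,0,0],[0,0,0,0,0],[0,0,0,0,0],[0,0,0,0,0]]'
```

```text
time: 7.7
tcp_pos: [0.5861, 0.1286, 0.1356]
tool_rot: [-0.0, 0.114, 0.993, 0.0]
contact_force: [-3.6, 0.1, 5.4]
grip_width: -0.003
gripper_force: 2.5
time: 8.95
tcp_pos: [0.5865, 0.1284, 0.1331]
tool_rot: [0.0, 0.114, 0.993, 0.0]
contact_force: [-16.6, 0.8, 30.9]
grip_width: 0.004
gripper_force: 15.2
```

```bash
python3 -m crank '[[0,0,0,0.05,0],[0,0,0,0.05,0],[0,-0.1,-0.013,0,0],[0,-0.1,-0.013,0,0],[0,-0.09,-0.013,0,0],[0,0,0,0,0],[0,0,0,-0.05,0],[0,0,0,-0.01,0],[0,0,0,-0.01,0],[0,0,0,-0.01,0]]' && python3 -m crank '[[0,0,0,-0.004,0],[0,0,0,-0.004,0],[0,0,0,-0.004,0],[0,0,0,-0.004,0],[0,0,0,-0.004,0],[0,0,0,0,0],[0,0,0,0,0],[0,0,0,0,0],[0,0,0,0,0],[0,0,0,0,0]]'
```

```text
time: 10.2
tcp_pos: [0.5144, 0.1183, 0.1357]
tool_rot: [0.0, 0.115, 0.993, 0.0]
contact_force: [-1.6, -1.9, 4.8]
grip_width: 0.0
gripper_force: 2.5
time: 11.45
tcp_pos: [0.5144, 0.1183, 0.133]
tool_rot: [0.001, 0.115, 0.993, 0.0]
contact_force: [-12.8, -3.4, 34.2]
grip_width: 0.0
gripper_force: 17.2
```

Next I lift clear, back away to the left and check.

```bash
python3 -m crank '[[0,0,0,0.1,0],[0,0,0,0.15,0],[0,0,0,0.15,0],[0,0,0.15,0.1,0],[0,-0.1,0.15,0.1,0],[0,-0.1,0.15,0,0],[0,-0.1,0.15,0,0],[0,-0.1,0.15,0,0],[0,-0.1,0.15,0,0],[0,0,0,0,0]]'; python3 - <<'E'
from h import *
a=imaging.capture("top")[130:320,80:300,::-1];b=imaging.capture("side")[170:390,170:370,::-1]
a=cv2.resize(a,(440,380));b=cv2.resize(b,(360,396));o=np.zeros((400,800,3),np.uint8);o[:380,:440]=a;o[:396,440:]=b;cv2.imwrite("pics/c2.png",o)
E
```

```text
time: 12.7
tcp_pos: [0.3875, 0.345, 0.2802]
tool_rot: [-0.0, 0.113, 0.994, -0.0]
contact_force: [0.1, -0.0, 0.7]
grip_width: 0.0
gripper_force: 0.0
```

View pics/c2.png

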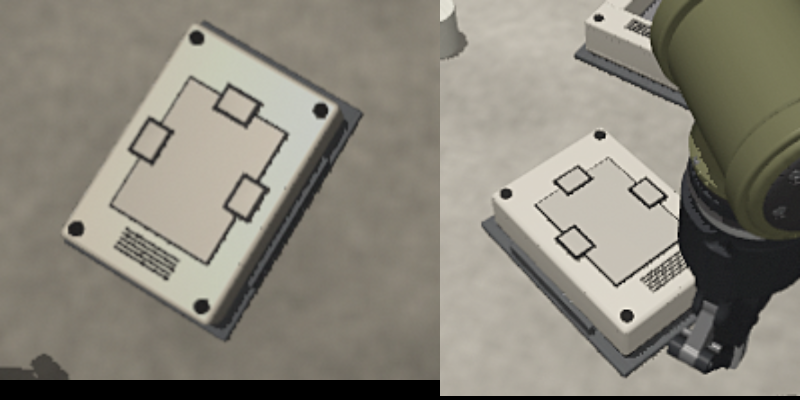

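The picture shows all three tabs, at crop positions (237,104), (151,141) and (246,198), lying nearly flush with even outlines. The arm is clear of everything.

```bash
python3 -c "
from station import r
print(r.job_done())"
```

```text
the job is handed in; nothing more can be done
None
```

I pressed all three tabs down to their firm stops (31–34 N each), kept the arm off the open terminal, backed clear and handed the job in at about 13 s; the hand-in returned no verdict.

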